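# Scrub the tilted sample cylinder

## Task

Take the blue-handled brush out of its blue stand and scrub the glass cylinder that leans in the wash cradle: three times, push the brush gently right down to the bottom and draw it back up until about half of its bristle head shows above the mouth. Then stand the brush back in its own blue stand, bristles down, and let go; do not ram the glass, and leave everything else on the bench where it is.

Things in the scene. Friction and masses are not known exactly. Their poses are not given: they have to be found in the camera images.
- brush: bottle brush with a blue handle, 220 mm long, loose, about 60 g, round about its axis. Origin: centre of the flat lower end of the bristles (the tip); z runs along the brush to the handle's end. White bristle head 28 mm diameter from z = 0 to 60 mm, steel stem 6 mm diameter, blue handle 16 mm diameter from z = 155 to 220 mm. Starts standing upright in the blue stand, bristles down
- brush_grip (a point): centre of the blue handle, 187.5 mm from the tip along the brush's axis
- stand: the brush's own stand: blue upright cup fixed to the bench, outer diameter 48 mm, inner diameter 40 mm, 80 mm high, inner floor at 6 mm; round foot 76 mm across. Origin: centre of its underside on the bench; z up. The blue and yellow stands may change places
- cradle: wash cradle fixed to the bench: ivory base plate 170 x 120 x 12 mm with an aluminium trough and two teal clamp rings (58 mm outer diameter) that hold the glass cylinder. Origin on the bench, 15 mm in x from the plate's middle; at yaw 0 the cylinder leans towards -x, the robot
- cylinder: glass cylinder, clamped in the cradle, leaning 35.5 degrees from vertical with its open mouth up and towards the robot. Outer diameter 52 mm, inner diameter 44 mm, 116 mm long, inner floor 6 mm above its underside, open straight mouth. Origin: centre of its underside; z runs along its axis to the mouth
- cylinder_mouth (a point): centre of the cylinder's mouth, 116 mm from the origin along its z
- cylinder_floor (a point): centre of the cylinder's inner floor, 6 mm from the origin along its z
- spare_brush: bystander: a brush of the same shape with a yellow handle and black bristles, in a yellow stand of the same size. Origin at its tip
- eluent_bottle: bystander: clear glass bottle with blue cap, 86 mm diameter, 180 mm high. Origin: centre of its underside
- acid_bottle: bystander: amber glass bottle with black cap, 80 mm diameter, 170 mm high. Origin: centre of its underside
- beaker: bystander: small open glass cup, 70 mm diameter, 75 mm high. Origin: centre of its underside
- sample_jar: bystander: clear jar with white cap, 60 mm diameter, 60 mm high. Origin: centre of its underside
There are look-alikes about, which are no part of the job. What is meant by the stand is not green or pink, and is the larger of those in its own colour.

How it is judged:
On the way, in this order (a step that is already met when the one before it is completed fails the run):
1. first time down: the brush tip within 14 mm of the cylinder's inner floor (x of brush in the frame of cylinder between -0.02 and 0.02 m and y of brush in the frame of cylinder between -0.02 and 0.02 m and z of brush in the frame of cylinder between 0 and 0.02 m), for 0.05 s.
2. first time up: the brush tip within 41 mm of the mouth plane, about a third or more of the bristle head out (x of brush in the frame of cylinder between -0.02 and 0.02 m and y of brush in the frame of cylinder between -0.02 and 0.02 m and z of brush in the frame of cylinder above 0.075 m), for 0.05 s.
3. second time down: the brush tip within 14 mm of the cylinder's inner floor (all of step 1), for 0.05 s.
4. second time up: the brush tip within 41 mm of the mouth plane, about a third or more of the bristle head out (all of step 2), for 0.05 s.
5. third time down: the brush tip within 14 mm of the cylinder's inner floor (all of step 3), for 0.05 s.
6. third time up: the brush tip within 41 mm of the mouth plane, about a third or more of the bristle head out (all of step 4), for 0.05 s.
At the end, for the whole second after the job is handed in: the blue-handled brush stands in its blue stand, bristles down: tip within 16 mm of the stand's axis and less than 18 mm above its underside (on the inner floor), leaning less than 17 degrees, at rest (horizontal distance between brush and stand below 0.016 m and z of brush in the frame of stand below 0.018 m and angle between brush's own z axis and vertical below 0.3 rad and linear speed of brush below 0.02 m/s); the robot touches nothing.
It fails at once if the glass cylinder is rammed: more than 30 N on it (contact force between cylinder and anything else above 30 N).
It fails at once if the yellow-handled brush, a bottle, the beaker or the jar is moved more than 25 mm (distance of any of spare_brush, eluent_bottle, acid_bottle, beaker, sample_jar from where it was at the start of the episode above 0.025 m).
It also fails if it takes over 51 s, if anything falls off the work surface, if the arm or the gripper's body presses on something with over 40 N, if the wrist force passes 120 N, or if a joint passes its speed limit or range.

## Robot

A 6-joint arm with a two-finger parallel gripper is mounted at the origin on the work surface. World frame = base frame: x ahead of the robot, y to its left, z up, the work surface at z = 0. Lengths are in m, angles in rad, forces in N, time in s.
With the tool pointing down it reaches from about 0.35 to 0.775 m from the base axis. Payload 7.3 kg.
Tool frame: the origin (TCP) lies between the finger pads; the fingertips stand ahead of it and the grasp point (between the pads) lies 6 mm ahead of it (robot.tip_extent is the x of the fingertips in the tool frame, in m); x points along the fingers, z is the direction in which the jaws open and shut, and the axes are right-handed (so a half turn about x gives the same grasp; the last joint's range is limited). The gripper opens to 92 mm and grips with 3 to 60 N. Pads are 19 mm wide; open, the fingers measure 130 mm over their backs; the gripper's body (75 mm by 190 mm) begins 47 mm behind the grasp point.
Start: joints at [1.159, 0.342, 1.524, -0, 1.275, -0.146], TCP at [0.138, 0.507, 0.252] pointing down, gripper open.
Joint ranges: [-2.53, 2.53], [-0.77, 2.02], [0.04, 2.7], [-1, 4.14], [0.28, 2.66], [-3.11, 3.11]. Speed limits (rad/s): [2.57, 2.57, 3.14, 3.14, 3.14, 3.14].

## Interface

Orientations are given as [roll, pitch, yaw] about the fixed x, y, z axes, in that order (R = Rz(yaw) Ry(pitch) Rx(roll)).
In Python, from cell import robot gives the robot as it stands. The module is installed in compiled form; this text tells all that it offers.
- The arm moves only by the shell command python3 -m creep 'ROWS' [FORCE]. ROWS is JSON, a list of rows, each an object with "translation": the shift along the tool's x, y, z in m, a list of three; "twist": the turn, a rotation vector about the tool's x, y, z in rad, a list of three; "hand": the opening in per cent of the stroke, from 0 (shut) to 100 (fully open). A call has 1 to 5 rows; each row is the pose to reach, as a shift and turn from the pose measured when the call began, along the tool's axes at that moment; what a row does not reach only later rows make up. A row lasts 1/10 s, in which the tool goes at most 50 mm and 8.59 degrees, less where a joint would pass 70% of its speed; a pose out of reach is approached as far as the arm can. A call with a gripper value outside its range is refused whole. The fingers move at their own pace and stop on an object; FORCE is the grip in N (left out, the last holds). Time passes only in rows, so rows that repeat a pose let the fingers close. It gives the time, the measured TCP pose, the force and the opening at its end, in the units of the state.
- robot.observe(): the state, without advancing time (a new reading comes with each control period).
- robot.read_camera(name): name is "scene" or "top"; returns the picture (400x640x3 uint8, blue, green, red); there is no depth.
- robot.calibration(name): a dict with "intrinsics" (3x3 intrinsics, pixels), "cam_to_world" (4x4, takes a point from camera to world coordinates). Camera axes: x right, y up, looking along -z (the intrinsics and any distortion apply to the point x, -y, -z); pixel columns grow to the right and rows downward; lengths in m; the calibration is good to about 2 mm. A picture is of the moment at which its call begins. calibration takes no time and is no camera call.
- robot.hand_in(): hands the job in, once; it reports no verdict.
The state is a dict: "time": time; "qpos": joint angles; "qvel": joint speeds; "joint_efforts": joint torques, N m; "tool_pos": TCP position; "tool_rot": TCP orientation; "contact_force": force on the tool from outside, world axes, zero at the start; "torque": the same for the moment, N m; "opening": finger opening in m.
Only numpy, scipy, OpenCV 4.12 (cv2) and the standard library are available. Lean on these libraries where they do the work, as an engineer would, in place of code of your own. Each camera call takes 0.05 s, during which the arm holds its last target. There are 200 camera calls.

## Working session

There is one attempt and no reset: what is moved stays moved. The work goes in short steps, Python scripts to look and compute and a shell command to move; the robot and the scene stay as the last step left them, time stands still between calls to the robot, and variables do not carry over. Pictures are saved under pics/ and viewed, about 8 in all and at most 12, crops included, and the job is handed in when it is done.

```bash
mkdir -p pics
python3 - <<'E'
from cell import robot
import cv2,numpy as np
np.set_printoptions(precision=4,suppress=True)
for n in("scene","top"):
    cv2.imwrite(f"pics/{n}0.png",robot.read_camera(n)); c=robot.calibration(n); print(n,{k:(np.array(v) if not isinstance(v,str) else v) for k,v in c.items()})
print(robot.observe(), robot.tip_extent)
E
```

```text
scene {'intrinsics': array([[435.3016,   0.    , 319.4245],
       [  0.    , 435.3016, 200.0028],
       [  0.    ,   0.    ,   1.    ]]), 'cam_to_world': array([[ 0.7654, -0.476 ,  0.4332,  0.9991],
       [ 0.6436,  0.5608, -0.5209, -0.57  ],
       [ 0.005 ,  0.6774,  0.7356,  0.9099],
       [ 0.    ,  0.    ,  0.    ,  1.    ]])}
top {'intrinsics': array([[363.1934,   0.    , 322.0271],
       [  0.    , 363.1934, 197.4271],
       [  0.    ,   0.    ,   1.    ]]), 'cam_to_world': array([[ 0.0243,  0.9923, -0.121 ,  0.4453],
       [-0.9997,  0.0244, -0.0006, -0.0443],
       [ 0.0023,  0.121 ,  0.9926,  1.0117],
       [ 0.    ,  0.    ,  0.    ,  1.    ]])}
{'time': 0.1, 'qpos': array([ 1.159 ,  0.3427,  1.5249, -0.    ,  1.2754, -0.146 ]), 'qvel': array([ 0.0003, -0.0015, -0.0023, -0.0012, -0.0008,  0.0013]), 'joint_efforts': array([  0.0016, -43.1998, -24.4697,   0.072 ,   0.0526,  -0.0001]), 'tool_pos': array([0.1378, 0.5063, 0.2511]), 'tool_rot': array([ 3.0094,  1.5694, -1.9687]), 'contact_force': array([0.1291, 0.2244, 0.1422]), 'torque': array([ 0.0001, -0.0515,  0.0112]), 'opening': 0.0921488445513907} 0.025
```

View pics/scene0.png

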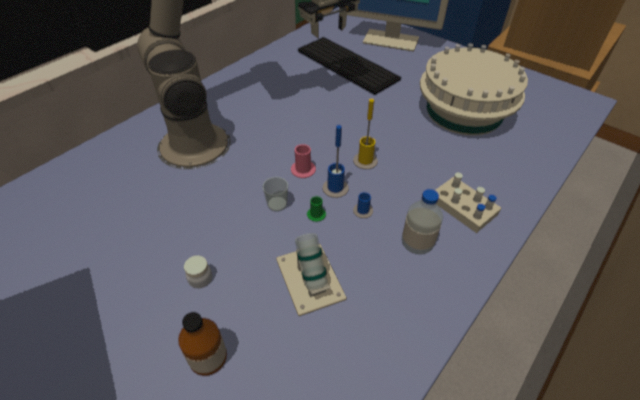

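View pics/top0.png

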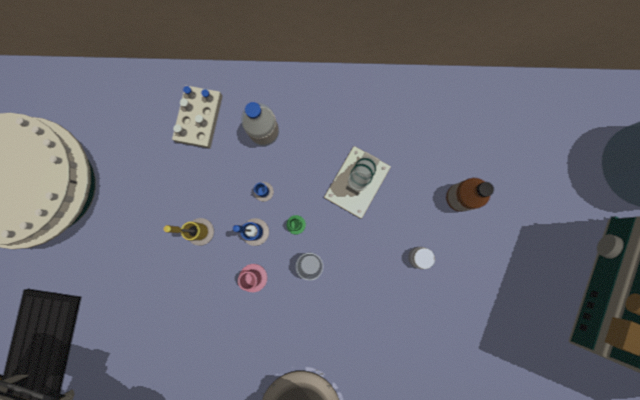

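Scene view: blue stand near (336,180) with its brush handle at (338,135), a small blue look-alike at (363,203), and the cradle at (311,272). In the top view the stand is at (255,232) and the cradle at (358,181). I'll zoom in next.

Run:
```python
import cv2,numpy as np
s=cv2.imread("pics/scene0.png");t=cv2.imread("pics/top0.png")
def c(im,x,y,w,h,k):
    o=cv2.resize(im[y:y+h,x:x+w],None,fx=k,fy=k,interpolation=cv2.INTER_CUBIC); o=cv2.convertScaleAbs(o,alpha=1.4)
    for i in range(0,w,10):
        cv2.line(o,(i*k,0),(i*k,6 if (x+i)%50 else 14),(255,255,255),1)
        if (x+i)%20==0: cv2.putText(o,str(x+i),(i*k,24),0,.35,(255,255,255))
    for i in range(0,h,10):
        cv2.line(o,(0,i*k),(6,i*k),(255,255,255),1)
        if (y+i)%20==0:cv2.putText(o,str(y+i),(8,i*k+4),0,.35,(255,255,255))
    return o
a=np.hstack([c(s,300,110,80,60+40,4),c(s,270,220,80,100,4)]) 
cv2.imwrite("pics/crop1.png",np.vstack([np.hstack([c(s,300,120,80,80,4),c(s,270,228,100,80,4)]),np.hstack([c(t,210,195,80,65,4),c(t,310,140,100,65,4)])]))
cv2.imwrite("pics/crop2.png",np.hstack([c(s,275,225,65,90,6),c(t,320,140,65,90,6)]))
```

```text
(no output)
```

View pics/crop1.png

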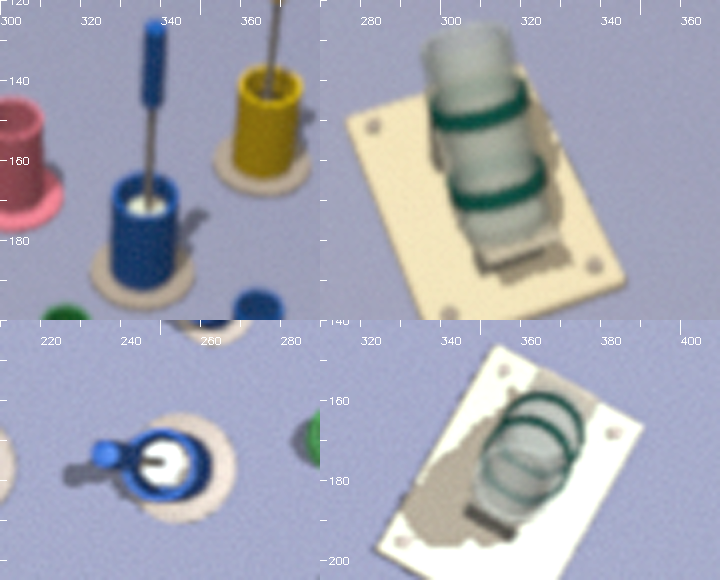

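View pics/crop2.png

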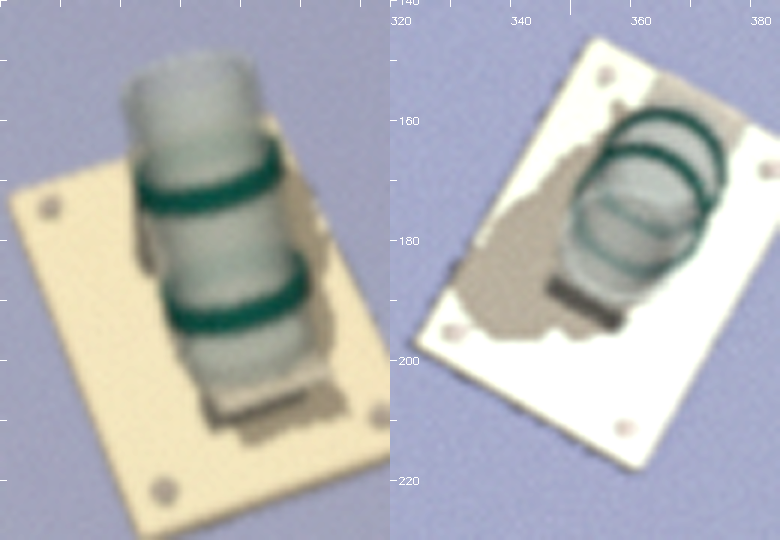

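Crops: stand rim is centred at about top (251.8,231.5), scene (336,168). Handle end is at top (236.5,228.3), scene (338.3,126). The glass mouth points down-left in the top view, towards the robot. Next I fit these numerically.

```bash
cat > h.py <<'E'
import numpy as np
from scipy.optimize import least_squares
from scipy.spatial.transform import Rotation as R
from cell import robot
np.set_printoptions(precision=4,suppress=True)
C={n:robot.calibration(n) for n in("scene","top")}
def proj(n,P):
    T=np.linalg.inv(np.array(C[n]["cam_to_world"]));K=np.array(C[n]["intrinsics"])
    p=np.atleast_2d(P)@T[:3,:3].T+T[:3,3]; p=p*[1,-1,-1]
    q=p@K.T; return q[:,:2]/q[:,2:]
def tri(a,b,x0=(.5,0,.1)):
    r=least_squares(lambda P:np.r_[proj("top",P)[0]-a,proj("scene",P)[0]-b],x0); return r.x,r.fun
a=np.linspace(0,2*np.pi,120)
def circle(c,Rm,r): return c+r*(np.c_[np.cos(a),np.sin(a),0*a]@Rm.T)
E
cat > fit.py <<'E'
from h import *
import cv2
# stand: rim/foot extents
def stand(p):
    x,y=p; I=np.eye(3)
    t=proj("top",circle([x,y,.08],I,.024)); s=proj("scene",circle([x,y,.08],I,.024)); f=proj("top",circle([x,y,.004],I,.038)); g=proj("scene",circle([x,y,.004],I,.038))
    return np.r_[(t.max(0)+t.min(0))/2-[251.75,231.5],(s[:,0].max()+s[:,0].min())/2-336.1,(f[:,1].max()+f[:,1].min())/2-231.75,f[:,0].max()-269,(g[:,0].max()+g[:,0].min())/2-335.6]
r=least_squares(stand,[.4,.1]);print("stand",r.x,r.fun)
he=tri([236.5,228.3],[338.25,126.5]);print("handle end",he)
def geo(p):
    x,y,yaw,s,z0,h1,h2,w=p
    Rz=R.from_euler("z",yaw).as_matrix(); Rc=Rz@R.from_euler("y",-np.radians(35.5)).as_matrix()
    cor=np.array([[x,y,.012]])+np.array([[.085,.06,0],[-.085,.06,0],[-.085,-.06,0],[.085,-.06,0]])@Rz.T
    o=np.array([x,y,0])+Rz@[s,w,0]+[0,0,z0]
    return cor,o,Rc
T=lambda v:np.array([320+(v[0]-390)/6,140+v[1]/6]); S=lambda v:np.array([275+v[0]/6,225+v[1]/6])
def res(p):
    cor,o,Rc=geo(p); h1,h2=p[5:7]; e=[]
    ct=np.array([[354.2,146.3],[324.2,197.2],[361.7,218.3],[390.5,166.3]])
    cs=np.array([[276.5,257.8],[298.8,314.5]])
    pt=proj("top",cor); ps=proj("scene",cor)
    for c in ct: e+=list(pt[np.argmin(((pt-c)**2).sum(1))]-c)
    for c in cs: e+=list(ps[np.argmin(((ps-c)**2).sum(1))]-c)
    z=Rc[:,2]
    ci=lambda n,h,r:proj(n,circle(o+z*h,Rc,r))
    m=ci("top",.116,.026); e+=[m[:,0].min()-T([562,0])[0],m[:,1].max()-T([0,305])[1]]
    B=np.vstack([ci("top",h1+d,.029) for d in(-.005,.005)]); e+=[B[:,0].min()-T([572,0])[0],B[:,1].min()-T([0,145])[1]]
    A=np.vstack([ci("top",h2+d,.029) for d in(-.005,.005)]); e+=[A[:,1].min()-T([0,106])[1],A[:,0].max()-T([727,0])[0]]
    m=ci("scene",.116,.026); e+=[m[:,0].min()-S([122,0])[0],m[:,0].max()-S([262,0])[0],m[:,1].min()-S([0,49])[1]]
    for h,l,b,rr in((h1,135,215,283),(h2,163,333,311)):
        q=np.vstack([ci("scene",h+d,.029) for d in(-.005,.005)]); e+=[q[:,0].min()-S([l,0])[0],q[:,1].max()-S([0,b])[1],q[:,0].max()-S([rr,0])[0]]
    return np.array(e)
best=None
for yaw in(-.5,-1.,0):
    r=least_squares(res,[.5,-.15,yaw,.03,.02,.08,.04,0],loss="soft_l1")
    if best is None or r.cost<best.cost: best=r
r=best;p=r.x;print("p",p,r.cost);print(res(p))
cor,o,Rc=geo(p);print("o",o,"mouth",o+Rc[:,2]*.116,"axis",Rc[:,2])
np.savez("cyl.npz",o=o,R=Rc)
out=[]
for n,f,(x,y,w,h) in(("scene","pics/scene0.png",(275,225,65,90)),("top","pics/top0.png",(320,140,65,90))):
    k=6;im=cv2.resize(cv2.imread(f)[y:y+h,x:x+w],None,fx=k,fy=k,interpolation=cv2.INTER_CUBIC)
    for hh,rr,col in((.116,.026,(0,0,255)),(0,.026,(255,0,0)),(p[5],.029,(0,255,255)),(p[6],.029,(0,255,255))):
        cv2.polylines(im,[((proj(n,circle(o+Rc[:,2]*hh,Rc,rr))-[x,y]+.5)*k).astype(int)],True,col)
    cv2.polylines(im,[((proj(n,cor)-[x,y]+.5)*k).astype(int)],True,(255,0,255)); out.append(im)
cv2.imwrite("pics/fit.png",np.hstack(out))
E
python3 fit.py
```

```text
stand [0.4689 0.1369] [-1.2515 -0.7936 -0.4891 -0.1794  0.5782 -0.8341]
handle end (array([0.4696, 0.1391, 0.2256]), array([-0.0179, -0.0192, -0.0303,  0.0057]))
p [ 0.6146 -0.1413 -0.4944  0.0459  0.0444  0.0783  0.0304  0.0005] 4.757870983040026
[-0.6833 -1.124  -0.5106 -0.123  -0.1579  0.229   0.4019 -0.4074 -1.0733
 -0.7021 -0.3932  0.4562 -0.8977 -0.6841 -0.828  -0.8224 -0.1765 -0.2438
 -0.6517 -1.2033  0.253  -0.8769 -0.0199  0.6008 -0.8661  0.0736  0.3137]
o [ 0.6552 -0.1627  0.0444] mouth [ 0.5959 -0.1307  0.1388] axis [-0.5112  0.2755  0.8141]
```

View pics/fit.png

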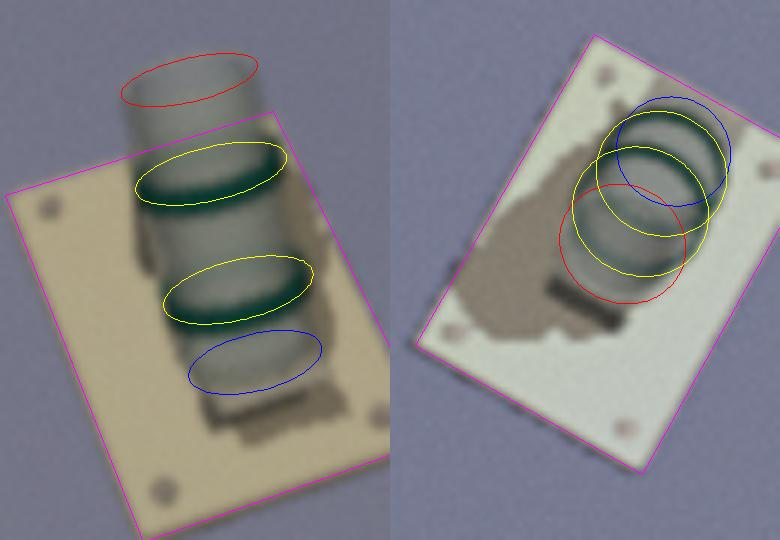

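Fit is good: the residuals are a uniform half-pixel resize offset, which I now remove. Next I compute the first move.

```bash
sed -i 's#320+(v\[0\]-390)/6,140+v\[1\]/6#319.6+(v[0]-390)/6,139.6+v[1]/6#; s#275+v\[0\]/6,225+v\[1\]/6#274.6+v[0]/6,224.6+v[1]/6#; s#e+=list(pt\[\(.*\)-c)$#e+=list(pt[\1-c+.4)#; s#e+=list(ps\[\(.*\)-c)$#e+=list(ps[\1-c+.4)#; s#335.6\]$#335.6]+.4#; s#tri(\[236.5,228.3\],\[338.25,126.5\])#tri([236.1,227.9],[337.85,126.1])#' fit.py; python3 fit.py
cat > go.py <<'E'
# usage: go.py mode ... : prints shift/twist (tool axes) to a target TCP pose
from h import *
import sys
s=robot.observe(); p=np.array(s["tool_pos"]); Rt=R.from_euler("xyz",s["tool_rot"]).as_matrix()
def delta(pt,Rg): return "shift",Rt.T@(np.array(pt)-p),"twist",R.from_matrix(Rt.T@Rg).as_rotvec()
def down(axis,Rref=Rt):  # tool x = -axis, jaw axis kept nearest to Rref's
    x=-np.array(axis)/np.linalg.norm(axis); d=R.align_vectors([x],[Rref[:,0]])[0].as_matrix(); return d@Rref
E
python3 - <<'E'
from go import *
print(Rt); print(delta([.469,.138,.30],down([0,0,1])))
E
```

```text
stand [0.4689 0.1372] [-0.9777 -0.4245  0.0042  0.192   0.8613 -0.3448]
handle end (array([0.4698, 0.139 , 0.2273]), array([ 0.251 ,  0.2695,  0.4261, -0.0802]))
p [ 0.6149 -0.1407 -0.4977  0.0457  0.0457  0.0783  0.0305 -0.0003] 2.7873841674225694
[-0.3911 -0.8176 -0.3938  0.081  -0.1148  0.554   0.6252  0.0173 -0.3465
 -0.5111  0.1263  0.6812 -0.5131 -0.2824 -0.4217 -0.4476  0.2137  0.2287
 -0.2988 -0.822   0.2194 -0.5521 -0.0814  0.9509 -0.5793  0.028   0.6253]
o [ 0.6549 -0.1628  0.0457] mouth [ 0.5957 -0.1306  0.1402] axis [-0.5103  0.2772  0.8141]
[[-0.0005 -0.9649  0.2626]
 [-0.0012  0.2626  0.9649]
 [-1.      0.0002 -0.0013]]
('shift', array([-0.0486, -0.4163, -0.2684]), 'twist', array([ 0.    , -0.0013, -0.0002]))
```

```bash
python3 -m creep '[{"translation":[-0.05,0,0],"twist":[0,0,0],"hand":100},{"translation":[-0.05,-0.04,-0.025],"twist":[0,0,0],"hand":100},{"translation":[-0.05,-0.08,-0.05],"twist":[0,0,0],"hand":100},{"translation":[-0.05,-0.12,-0.077],"twist":[0,0,0],"hand":100},{"translation":[-0.05,-0.16,-0.103],"twist":[0,0,0],"hand":100}]' 30
python3 - <<'E'
from go import *
print(s["time"],p,s["qpos"],delta([.469,.138,.30],down([0,0,1])))
E
```

```text
time: 0.6
tool_pos: [0.2657, 0.3633, 0.301]
tool_rot: [2.981, 1.569, -1.996]
contact_force: [0.7, 0.1, 0.3]
opening: 0.0918
0.6 [0.2657 0.3633 0.301 ] [ 0.7692  0.1662  1.6241 -0.0006  1.3529 -0.5364] ('shift', array([ 0.0012, -0.2552, -0.1642]), 'twist', array([ 0.    , -0.0017, -0.0003]))
```

```bash
python3 -m creep '[{"translation":[0,-0.04,-0.026],"twist":[0,0,0],"hand":100},{"translation":[0,-0.08,-0.052],"twist":[0,0,0],"hand":100},{"translation":[0,-0.12,-0.078],"twist":[0,0,0],"hand":100},{"translation":[0,-0.16,-0.103],"twist":[0,0,0],"hand":100},{"translation":[0,-0.2,-0.129],"twist":[0,0,0],"hand":100}]'
python3 - <<'E'
from go import *
print(s["time"],p,s["qpos"],delta([.469,.138,.30],down([0,0,1])))
E
```

```text
time: 1.1
tool_pos: [0.4258, 0.1848, 0.301]
tool_rot: [2.791, 1.569, -2.186]
contact_force: [0.3, -0.3, 0.0]
opening: 0.0918
1.1 [0.4258 0.1848 0.301 ] [ 0.2448  0.193   1.5906 -0.0012  1.3594 -1.0606] ('shift', array([ 0.0011, -0.0539, -0.0338]), 'twist', array([-0.    , -0.0017, -0.0006]))
```

```bash
python3 -m creep '[{"translation":[0,-0.035,-0.022],"twist":[0,0,0],"hand":100},{"translation":[0.001,-0.054,-0.034],"twist":[0,0,0],"hand":100},{"translation":[0.001,-0.054,-0.034],"twist":[0,0,0],"hand":100},{"translation":[0.001,-0.054,-0.034],"twist":[0,0,0],"hand":100}]'
python3 - <<'E'
from go import *
import cv2
print(s["time"],p,s["qpos"],delta([.469,.138,.205],down([0,0,1])))
a=robot.read_camera("scene")[60:210,270:400];b=robot.read_camera("top")[170:290,190:310]
cv2.imwrite("pics/above.png",np.hstack([cv2.resize(a,(390,450)),cv2.resize(b,(390,450))]))
E
```

```text
time: 1.5
tool_pos: [0.4686, 0.1377, 0.2995]
tool_rot: [2.286, 1.568, -2.693]
contact_force: [0.3, 0.2, 0.6]
opening: 0.0918
1.5 [0.4686 0.1377 0.2995] [ 0.1294  0.241   1.5322 -0.0009  1.3712 -1.175 ] ('shift', array([ 0.0945, -0.0005,  0.0005]), 'twist', array([-0.    , -0.0019, -0.0022]))
```

View pics/above.png

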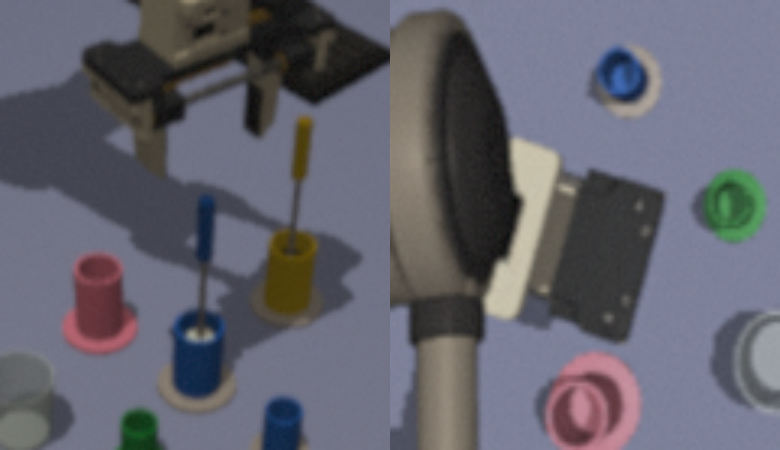

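The view shows the open fingers straddling the blue handle's column (crop 205,200), with yellow well outside the jaws. I'll descend and grip.

```bash
python3 -m creep '[{"translation":[0.03,0,0],"twist":[0,0,0],"hand":100},{"translation":[0.06,0,0],"twist":[0,0,0],"hand":100},{"translation":[0.085,0,0],"twist":[0,0,0],"hand":100},{"translation":[0.0945,0,0],"twist":[0,0,0],"hand":100},{"translation":[0.0945,0,0],"twist":[0,0,0],"hand":100}]'
python3 - <<'E'
from go import *
import cv2
print(s["time"],p)
a=robot.read_camera("scene")[60:210,270:400]
cv2.imwrite("pics/down.png",cv2.resize(a,(520,600)))
E
```

```text
time: 2.1
tool_pos: [0.4671, 0.1392, 0.2049]
tool_rot: [2.187, 1.567, -2.788]
contact_force: [-0.0, 0.6, -1.1]
opening: 0.092
2.1 [0.4671 0.1392 0.2049]
```

View pics/down.png

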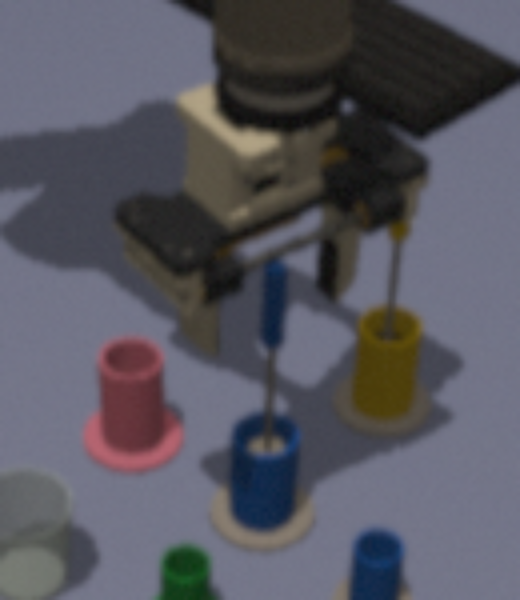

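The handle is centred between the fingers (crop 272,300), and yellow is only occluded, since the contact force is about 0. Closing now.

```bash
for i in 1 2 3; do python3 -m creep '[{"translation":[0,0,0],"twist":[0,0,0],"hand":0},{"translation":[0,0,0],"twist":[0,0,0],"hand":0},{"translation":[0,0,0],"twist":[0,0,0],"hand":0},{"translation":[0,0,0],"twist":[0,0,0],"hand":0}]' 35; done
python3 - <<'E'
from go import *
print(s["time"],p,s["opening"],delta([.469,.138,.205],down([0,0,1])))
E
```

```text
time: 2.55
tool_pos: [0.4681, 0.1392, 0.2065]
tool_rot: [2.881, 1.57, -2.095]
contact_force: [-0.2, -0.7, 0.4]
opening: 0.0642
time: 2.95
tool_pos: [0.4681, 0.1391, 0.2064]
tool_rot: [2.784, 1.57, -2.192]
contact_force: [0.0, -0.5, -0.9]
opening: 0.0327
time: 3.35
tool_pos: [0.468, 0.1391, 0.2063]
tool_rot: [2.686, 1.569, -2.29]
contact_force: [-0.1, -0.0, -1.3]
opening: 0.0155
3.35 [0.468  0.1391 0.2063] 0.015541196433742376 ('shift', array([ 0.0013, -0.0012, -0.0008]), 'twist', array([-0.    , -0.0013, -0.0007]))
```

```bash
python3 -m creep '[{"translation":[0,0,0],"twist":[0,0,0],"hand":0},{"translation":[-0.03,0,0],"twist":[0,0,0],"hand":0},{"translation":[-0.07,0,0],"twist":[0,0,0],"hand":0},{"translation":[-0.11,0,0],"twist":[0,0,0],"hand":0},{"translation":[-0.12,0,0],"twist":[0,0,0],"hand":0}]'
cat >> go.py <<'E'
c=np.load("cyl.npz"); o=c["o"]; ax=c["R"][:,2]; L=.2003
def scrub(h): return delta(o+ax*(h+L),down(ax))
def tip():
    t=p+Rt[:,0]*L; return "tip",t,"in cyl",c["R"].T@(t-o)
E
python3 - <<'E'
from go import *
import cv2
print(s["time"],p,s["opening"],s["qpos"],*scrub(.146))
a=robot.read_camera("scene")[30:230,250:410];b=robot.read_camera("top")[150:300,200:320]
cv2.imwrite("pics/lift.png",np.hstack([cv2.resize(a,(400,500)),cv2.resize(b,(400,500))]))
E
```

```text
time: 3.85
tool_pos: [0.4695, 0.1395, 0.3307]
tool_rot: [-1.313, 1.564, -0.006]
contact_force: [0.7, -0.7, -0.5]
opening: 0.0151
3.85 [0.4695 0.1395 0.3307] 0.015103536805267099 [ 0.1327  0.221   1.4736 -0.0009  1.4405 -1.175 ] shift [ 0.0031 -0.062  -0.1969] twist [ 0.      0.1453 -0.5963]
```

View pics/lift.png

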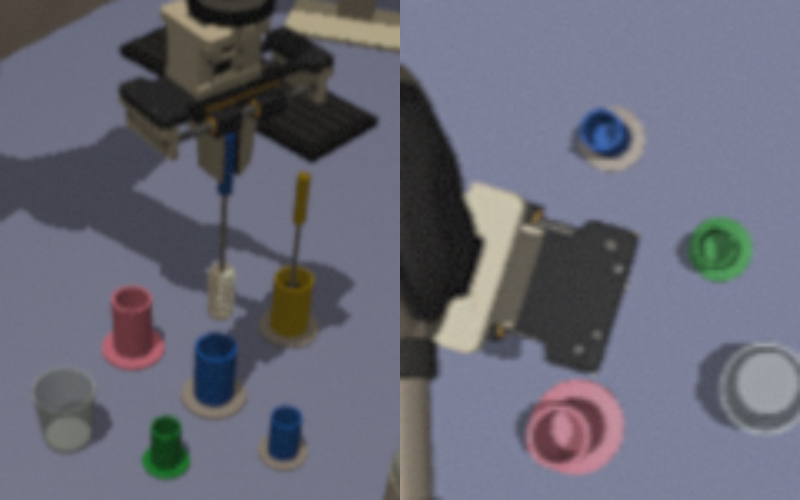

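The brush hangs straight in the grip, tip at crop (219,318), with the stand empty and yellow undisturbed. Now the tilted pre-insert pose, with extra height.

Run:
```python
from go import *
print(*scrub(.18), proj("scene",p+Rt[:,0]*L))
```

```text
shift [-0.0276 -0.0437 -0.1919] twist [-0.      0.1439 -0.6002] [[336.776  155.6131]]
```

```bash
python3 -m creep '[{"translation":[-0.028,-0.01,-0.03],"twist":[0,0.029,-0.12],"hand":0},{"translation":[-0.028,-0.02,-0.07],"twist":[0,0.058,-0.24],"hand":0},{"translation":[-0.028,-0.03,-0.11],"twist":[0,0.087,-0.36],"hand":0},{"translation":[-0.028,-0.037,-0.15],"twist":[0,0.115,-0.48],"hand":0},{"translation":[-0.028,-0.044,-0.192],"twist":[0,0.144,-0.6],"hand":0}]'
python3 - <<'E'
from go import *
print(s["time"],p,s["opening"],s["qpos"],*tip(),*scrub(.16))
E
```

```text
time: 4.45
tool_pos: [0.4601, -0.0582, 0.3538]
tool_rot: [-1.808, 0.949, -0.498]
contact_force: [0.6, -1.5, -0.9]
opening: 0.0155
4.45 [ 0.4601 -0.0582  0.3538] 0.015515703708256527 [-0.173  -0.1122  1.9186 -0.274   0.758  -1.3392] tip [ 0.5625 -0.1139  0.1909] in cyl [-0.0008 -0.0012  0.1789] shift [ 0.0189 -0.0013  0.0008] twist [ 0.     -0.0007  0.0016]
```

```bash
python3 -m creep '[{"translation":[0.015,-0.001,0.001],"twist":[0,-0.001,0.002],"hand":0},{"translation":[0.019,-0.001,0.001],"twist":[0,-0.001,0.002],"hand":0},{"translation":[0.019,-0.001,0.001],"twist":[0,-0.001,0.002],"hand":0}]'
python3 - <<'E'
from go import *
import cv2
print(s["time"],*tip(),s["contact_force"],*scrub(.10))
out=[]
for n,(x,y,w,h) in (("scene",(270,200,80,100)),("top",(300,120,80,100))):
    im=robot.read_camera(n)[y:y+h,x:x+w]; im=cv2.resize(im,None,fx=5,fy=5,interpolation=cv2.INTER_CUBIC)
    for hh,rr,col in((.116,.022,(0,0,255)),):
        cv2.polylines(im,[((proj(n,circle(o+ax*hh,c["R"],rr))-[x,y]+.5)*5).astype(int)],True,col)
    for z in(0,.06): cv2.polylines(im,[((proj(n,circle(p+Rt[:,0]*(L-z),Rt[:,[1,2,0]],.014))-[x,y]+.5)*5).astype(int)],True,(0,255,0))
    out.append(im)
cv2.imwrite("pics/pre.png",np.hstack(out))
E
```

```text
time: 4.75
tool_pos: [0.4706, -0.0626, 0.3369]
tool_rot: [-1.809, 0.956, -0.499]
contact_force: [0.1, -0.3, -0.7]
opening: 0.0155
4.75 tip [ 0.5721 -0.1179  0.1733] in cyl [-0.0026 -0.0001  0.1586] [ 0.0933 -0.2847 -0.748 ] shift [ 0.0586 -0.002  -0.0004] twist [-0.      0.0003 -0.0044]
```

View pics/pre.png

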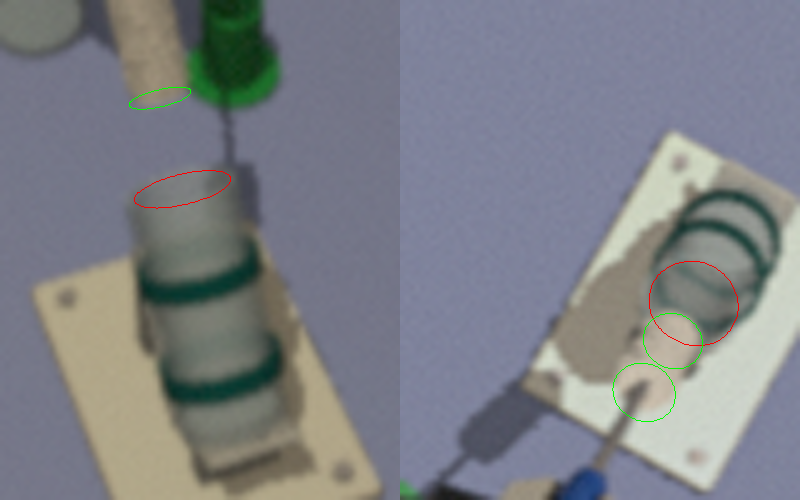

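Predicted tip (green) agrees with the picture within about 1 px and lines up with the mouth axis. Inserting.

```bash
python3 -m creep '[{"translation":[0.02,-0.002,0],"twist":[0,0,-0.004],"hand":0},{"translation":[0.04,-0.002,0],"twist":[0,0,-0.004],"hand":0},{"translation":[0.06,-0.002,0],"twist":[0,0,-0.004],"hand":0},{"translation":[0.08,-0.002,0],"twist":[0,0,-0.004],"hand":0},{"translation":[0.1,-0.002,0],"twist":[0,0,-0.004],"hand":0}]'
python3 - <<'E'
from go import *
print(s["time"],*tip(),s["contact_force"],s["opening"],*scrub(.012))
E
```

```text
time: 5.35
tool_pos: [0.5248, -0.0895, 0.2576]
tool_rot: [-1.806, 0.949, -0.493]
contact_force: [0.3, 0.6, -1.0]
opening: 0.0153
5.35 tip [ 0.6276 -0.1447  0.0948] in cyl [0.002  0.0028 0.0589] [ 0.2505  0.6186 -0.9822] 0.015266061539439135 shift [ 0.0469  0.0021 -0.002 ] twist [-0.      0.002   0.0029]
```

```bash
python3 -m creep '[{"translation":[0.015,0.001,-0.001],"twist":[0,0.002,0.003],"hand":0},{"translation":[0.028,0.002,-0.002],"twist":[0,0.002,0.003],"hand":0},{"translation":[0.038,0.002,-0.002],"twist":[0,0.002,0.003],"hand":0},{"translation":[0.044,0.002,-0.002],"twist":[0,0.002,0.003],"hand":0},{"translation":[0.046,0.002,-0.002],"twist":[0,0.002,0.003],"hand":0}]'
python3 - <<'E'
from go import *
print(s["time"],*tip(),s["contact_force"],s["torque"],s["opening"],*scrub(.012))
E
```

```text
time: 5.85
tool_pos: [0.5466, -0.1035, 0.219]
tool_rot: [-1.81, 0.952, -0.497]
contact_force: [-0.0, -0.4, -1.4]
opening: 0.0153
5.85 tip [ 0.6488 -0.159   0.0559] in cyl [-0.      0.0004  0.0125] [-0.0472 -0.3665 -1.3598] [ 0.2628  0.4431 -0.0029] 0.015347541010051759 shift [ 0.0005  0.0002 -0.0003] twist [-0.      0.0002 -0.0004]
```

```bash
python3 -m creep '[{"translation":[0.001,0,0],"twist":[0,0,0],"hand":0},{"translation":[0.002,0,0],"twist":[0,0,0],"hand":0},{"translation":[0.002,0,0],"twist":[0,0,0],"hand":0}]'
python3 - <<'E'
from go import *
print(s["time"],*tip(),s["contact_force"],*scrub(.012))
E
python3 -m creep '[{"translation":[0.001,0,0],"twist":[0,0,0],"hand":0},{"translation":[0.002,0,0],"twist":[0,0,0],"hand":0},{"translation":[0.002,0,0],"twist":[0,0,0],"hand":0}]'
python3 - <<'E'
from go import *
print(s["time"],*tip(),s["contact_force"],*scrub(.086))
E
```

```text
time: 6.15
tool_pos: [0.5477, -0.104, 0.2177]
tool_rot: [-1.81, 0.951, -0.497]
contact_force: [-0.6, 0.4, -0.2]
opening: 0.0156
6.15 tip [ 0.6499 -0.1594  0.0547] in cyl [0.0003 0.0005 0.0108] [-0.5533  0.3596 -0.2488] shift [-0.0012  0.0004 -0.0004] twist [0.     0.0003 0.0002]
time: 6.45
tool_pos: [0.5487, -0.1046, 0.2161]
tool_rot: [-1.81, 0.951, -0.497]
contact_force: [-0.3, 0.0, -0.7]
opening: 0.0155
6.45 tip [ 0.651  -0.1601  0.0531] in cyl [0.0004 0.0005 0.0088] [-0.2537  0.009  -0.686 ] shift [-0.0772  0.0004 -0.0003] twist [-0.      0.0002  0.0003]
```

```bash
for i in 1 2 3; do python3 -m creep '[{"translation":[0.001,0,0],"twist":[0,0,0],"hand":0},{"translation":[0.001,0,0],"twist":[0,0,0],"hand":0}]'|grep -E "force|time"; done
python3 - <<'E'
from go import *
print(s["time"],*tip(),s["contact_force"],*scrub(.086))
E
```

```text
time: 6.65
contact_force: [-1.0, 0.1, -0.9]
time: 6.85
contact_force: [0.7, -0.9, -0.8]
time: 7.05
contact_force: [-2.5, 2.1, 3.9]
7.05 tip [ 0.6526 -0.1609  0.0509] in cyl [0.0006 0.0005 0.006 ] [-2.5405  2.1221  3.8996] shift [-0.08    0.0005 -0.0003] twist [0.     0.0002 0.0006]
```

Light contact of about 5 N at a tip height of 6.0 mm, exactly the floor, so the model is confirmed. First stroke up.

```bash
python3 -m creep '[{"translation":[-0.02,0,0],"twist":[0,0,0],"hand":0},{"translation":[-0.045,0,0],"twist":[0,0,0],"hand":0},{"translation":[-0.068,0,0],"twist":[0,0,0],"hand":0},{"translation":[-0.08,0,0],"twist":[0,0,0],"hand":0},{"translation":[-0.08,0,0],"twist":[0,0,0],"hand":0}]'
python3 -m creep '[{"translation":[0,0,0],"twist":[0,0,0],"hand":0},{"translation":[0,0,0],"twist":[0,0,0],"hand":0}]' >/dev/null
python3 - <<'E'
from go import *
import cv2
print(s["time"],*tip(),s["contact_force"],*scrub(.010))
out=[]
for n,(x,y,w,h) in (("scene",(270,200,80,100)),("top",(300,120,80,100))):
    im=robot.read_camera(n)[y:y+h,x:x+w]; out.append(cv2.resize(im,None,fx=5,fy=5,interpolation=cv2.INTER_CUBIC))
cv2.imwrite("pics/up1.png",np.hstack(out))
E
```

```text
time: 7.55
tool_pos: [0.5096, -0.083, 0.2805]
tool_rot: [-1.808, 0.948, -0.496]
contact_force: [0.9, -0.4, -1.2]
opening: 0.0155
7.75 tip [ 0.6122 -0.1387  0.1168] in cyl [0.0014 0.0007 0.0863] [-0.4258  0.2462 -0.6682] shift [ 0.0763  0.0012 -0.0003] twist [-0.      0.0002  0.0024]
```

View pics/up1.png

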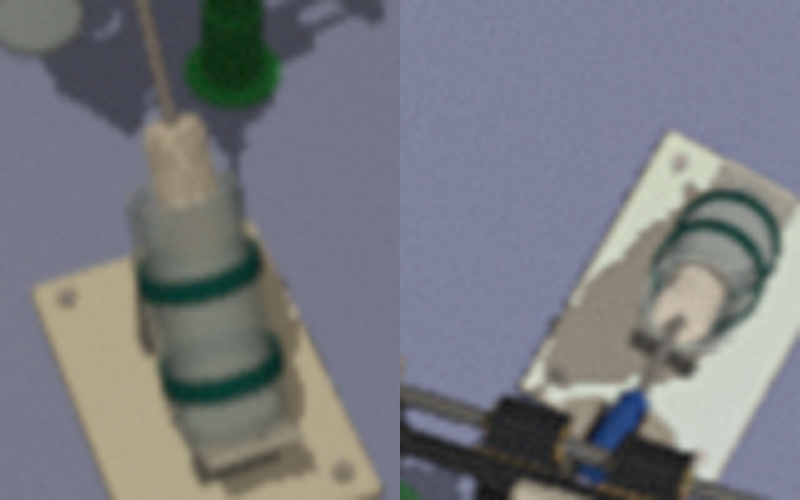

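The bristle head stands about half out of the mouth (crop 180,165), centred. Second stroke.

```bash
python3 -m creep '[{"translation":[0.02,0.001,0],"twist":[0,0,0.002],"hand":0},{"translation":[0.042,0.001,0],"twist":[0,0,0.002],"hand":0},{"translation":[0.06,0.001,0],"twist":[0,0,0.002],"hand":0},{"translation":[0.072,0.001,0],"twist":[0,0,0.002],"hand":0},{"translation":[0.076,0.001,0],"twist":[0,0,0.002],"hand":0}]'
python3 -m creep '[{"translation":[0,0,0],"twist":[0,0,0],"hand":0},{"translation":[0,0,0],"twist":[0,0,0],"hand":0}]' >/dev/null
python3 - <<'E'
from go import *
print(s["time"],*tip(),s["contact_force"],*scrub(.086))
E
```

```text
time: 8.35
tool_pos: [0.5477, -0.1044, 0.2154]
tool_rot: [-1.811, 0.954, -0.499]
contact_force: [0.9, 0.4, -0.8]
opening: 0.0156
8.55 tip [ 0.6494 -0.1598  0.0523] in cyl [-0.0013 -0.      0.009 ] [ 0.3965 -0.2071  0.4361] shift [-0.077  -0.0005 -0.0003] twist [-0.     -0.     -0.0026]
```

```bash
python3 -m creep '[{"translation":[-0.02,0,0],"twist":[0,0,-0.002],"hand":0},{"translation":[-0.045,0,0],"twist":[0,0,-0.002],"hand":0},{"translation":[-0.066,0,0],"twist":[0,0,-0.002],"hand":0},{"translation":[-0.078,0,0],"twist":[0,0,-0.002],"hand":0},{"translation":[-0.078,0,0],"twist":[0,0,-0.002],"hand":0}]'
python3 -m creep '[{"translation":[0,0,0],"twist":[0,0,0],"hand":0},{"translation":[0,0,0],"twist":[0,0,0],"hand":0}]' >/dev/null
python3 - <<'E'
from go import *
print(s["time"],*tip(),s["contact_force"],*scrub(.010))
E
```

```text
time: 9.05
tool_pos: [0.5081, -0.0824, 0.2814]
tool_rot: [-1.808, 0.948, -0.496]
contact_force: [0.0, -0.2, -1.3]
opening: 0.0155
9.25 tip [ 0.6108 -0.1381  0.1181] in cyl [0.0009 0.0006 0.0883] [-0.0785 -0.4249 -0.9162] shift [ 0.0783  0.0007 -0.0004] twist [0.     0.0003 0.0028]
```

Third stroke.

```bash
python3 -m creep '[{"translation":[0.02,0.001,0],"twist":[0,0,0.002],"hand":0},{"translation":[0.042,0.001,0],"twist":[0,0,0.002],"hand":0},{"translation":[0.062,0.001,0],"twist":[0,0,0.002],"hand":0},{"translation":[0.074,0.001,0],"twist":[0,0,0.002],"hand":0},{"translation":[0.078,0.001,0],"twist":[0,0,0.002],"hand":0}]'
python3 -m creep '[{"translation":[0,0,0],"twist":[0,0,0],"hand":0},{"translation":[0,0,0],"twist":[0,0,0],"hand":0}]' >/dev/null
python3 - <<'E'
from go import *
print(s["time"],*tip(),s["contact_force"],*scrub(.086))
E
```

```text
time: 9.75
tool_pos: [0.5473, -0.1043, 0.215]
tool_rot: [-1.811, 0.953, -0.498]
contact_force: [0.1, -0.5, -0.6]
opening: 0.0155
9.95 tip [ 0.6491 -0.1597  0.0519] in cyl [-0.0018 -0.0001  0.0088] [ 0.2297  0.2229 -1.0398] shift [-0.0772 -0.0012 -0.0003] twist [ 0.      0.     -0.0023]
```

```bash
python3 -m creep '[{"translation":[-0.02,0,0],"twist":[0,0,-0.002],"hand":0},{"translation":[-0.045,0,0],"twist":[0,0,-0.002],"hand":0},{"translation":[-0.066,0,0],"twist":[0,0,-0.002],"hand":0},{"translation":[-0.078,0,0],"twist":[0,0,-0.002],"hand":0},{"translation":[-0.078,0,0],"twist":[0,0,-0.002],"hand":0}]'
python3 -m creep '[{"translation":[0,0,0],"twist":[0,0,0],"hand":0},{"translation":[0,0,0],"twist":[0,0,0],"hand":0}]' >/dev/null
python3 - <<'E'
from go import *
print(s["time"],*tip(),s["contact_force"],*scrub(.18))
E
```

```text
time: 10.45
tool_pos: [0.5076, -0.0823, 0.281]
tool_rot: [-1.808, 0.948, -0.496]
contact_force: [-0.1, 0.1, -1.3]
opening: 0.0154
10.65 tip [ 0.6104 -0.138   0.1177] in cyl [0.0004 0.0005 0.0882] [-0.1885  0.0484 -1.7301] shift [-0.0918 -0.0005 -0.0003] twist [0.     0.0003 0.0032]
```

```bash
python3 -m creep '[{"translation":[-0.025,0,0],"twist":[0,0,0],"hand":0},{"translation":[-0.055,0,0],"twist":[0,0,0],"hand":0},{"translation":[-0.085,0,0],"twist":[0,0,0],"hand":0},{"translation":[-0.097,0,0],"twist":[0,0,0],"hand":0},{"translation":[-0.097,0,0],"twist":[0,0,0],"hand":0}]'
python3 - <<'E'
from go import *
print(s["time"],*tip(),s["contact_force"],*delta([.469,.138,.335],down([0,0,1])))
E
```

```text
time: 11.15
tool_pos: [0.4582, -0.0554, 0.3604]
tool_rot: [-1.807, 0.946, -0.494]
contact_force: [0.8, -0.5, -0.5]
opening: 0.0152
11.15 tip [ 0.5614 -0.111   0.198 ] in cyl [0.0013 0.0008 0.1861] [ 0.8262 -0.5412 -0.4968] shift [-0.0275  0.0382  0.1896] twist [ 0.     -0.1464  0.6076]
```

```bash
python3 -m creep '[{"translation":[-0.01,0.008,0.035],"twist":[0,-0.029,0.12],"hand":0},{"translation":[-0.015,0.016,0.075],"twist":[0,-0.058,0.24],"hand":0},{"translation":[-0.02,0.024,0.115],"twist":[0,-0.087,0.36],"hand":0},{"translation":[-0.025,0.031,0.155],"twist":[0,-0.117,0.485],"hand":0},{"translation":[-0.0275,0.038,0.1896],"twist":[0,-0.1464,0.6076],"hand":0}]'
python3 - <<'E'
from go import *
print(s["time"],*tip(),s["contact_force"],*delta([.469,.138,.335],down([0,0,1])))
E
```

```text
time: 11.65
tool_pos: [0.4699, 0.1399, 0.3337]
tool_rot: [1.496, 1.565, 2.809]
contact_force: [0.2, 0.1, -0.8]
opening: 0.0154
11.65 tip [0.4688 0.1402 0.1334] in cyl [-0.2     0.1774  0.2504] [ 0.1743  0.1327 -0.8044] shift [-0.0013  0.0004 -0.002 ] twist [-0.      0.0004 -0.0058]
```

```bash
python3 -m creep '[{"translation":[0,0,-0.002],"twist":[0,0,-0.005],"hand":0},{"translation":[0,0,-0.002],"twist":[0,0,-0.005],"hand":0},{"translation":[0,0,-0.002],"twist":[0,0,-0.005],"hand":0}]'
python3 - <<'E'
from go import *
import cv2
print(s["time"],*tip(),s["contact_force"],*delta([.469,.138,.207],down([0,0,1])))
x,y=300,110;im=cv2.resize(robot.read_camera("scene")[y:y+100,x:x+80],None,fx=6,fy=6,interpolation=cv2.INTER_CUBIC)
I=np.eye(3); 
for cc,r,col in(([.469,.1375,.08],.024,(0,0,255)),(tip()[1],.014,(0,255,0))):
    cv2.polylines(im,[((proj("scene",circle(np.array(cc),I,r))-[x,y]+.5)*6).astype(int)],True,col)
cv2.imwrite("pics/ret.png",im)
E
```

```text
time: 11.95
tool_pos: [0.4693, 0.1371, 0.3329]
tool_rot: [2.411, 1.57, -2.56]
contact_force: [-0.0, -0.7, -0.5]
opening: 0.0156
11.95 tip [0.4691 0.1369 0.1326] in cyl [-0.1989  0.1746  0.2487] [-0.0012 -0.7303 -0.4816] shift [0.1259 0.0004 0.0009] twist [ 0.     -0.0008 -0.0008]
```

View pics/ret.png

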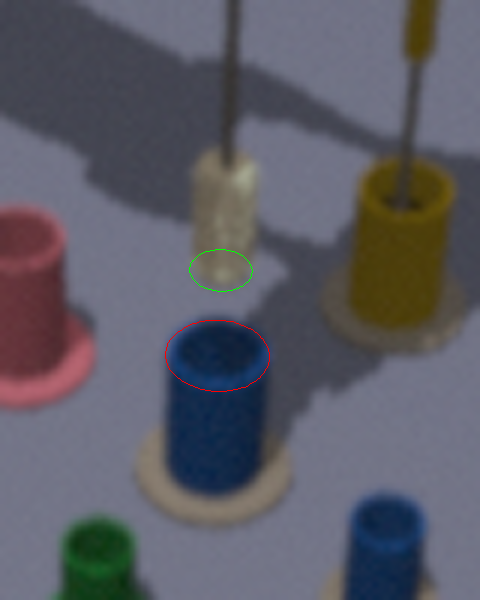

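The brush hangs centred over the stand mouth (tip at crop 222,270; rim at 217,355). Lowering.

```bash
python3 -m creep '[{"translation":[0.025,0,0],"twist":[0,0,0],"hand":0},{"translation":[0.055,0,0],"twist":[0,0,0],"hand":0},{"translation":[0.085,0,0.001],"twist":[0,0,0],"hand":0},{"translation":[0.11,0,0.001],"twist":[0,0,0],"hand":0},{"translation":[0.12,0,0.001],"twist":[0,0,0],"hand":0}]'
python3 - <<'E'
from go import *
print(s["time"],*tip(),s["contact_force"],*delta([.469,.138,.207],down([0,0,1])))
E
```

```text
time: 12.5
tool_pos: [0.4681, 0.1371, 0.2122]
tool_rot: [2.316, 1.569, -2.655]
contact_force: [-1.1, -0.1, -0.4]
opening: 0.0155
12.5 tip [0.4677 0.1369 0.0119] in cyl [-0.2701  0.174   0.1511] [-1.115  -0.143  -0.4495] shift [ 0.0052 -0.0007  0.0011] twist [ 0.     -0.0014 -0.0016]
```

```bash
python3 -m creep '[{"translation":[0.002,0,0],"twist":[0,0,0],"hand":0},{"translation":[0.004,-0.001,0.001],"twist":[0,0,0],"hand":0},{"translation":[0.005,-0.001,0.001],"twist":[0,0,0],"hand":0},{"translation":[0.005,-0.001,0.001],"twist":[0,0,0],"hand":0}]'
for i in 1 2 3; do python3 -m creep '[{"translation":[0,0,0],"twist":[0,0,0],"hand":60},{"translation":[0,0,0],"twist":[0,0,0],"hand":60},{"translation":[0,0,0],"twist":[0,0,0],"hand":60},{"translation":[0,0,0],"twist":[0,0,0],"hand":60}]'|tail -2; done
python3 - <<'E'
from go import *
print(s["time"],p,s["contact_force"],s["opening"])
E
```

```text
time: 12.9
tool_pos: [0.4698, 0.1379, 0.2081]
tool_rot: [-2.901, 1.57, -1.589]
contact_force: [0.1, -0.8, -0.5]
opening: 0.0153
contact_force: [-0.6, -0.0, -0.1]
opening: 0.0429
contact_force: [0.1, 0.0, -0.4]
opening: 0.0549
contact_force: [0.0, 0.7, -0.1]
opening: 0.055
14.1 [0.4699 0.1379 0.2082] [ 0.0195  0.7189 -0.0852] 0.05495326398837283
```

```bash
python3 -m creep '[{"translation":[-0.02,0,0],"twist":[0,0,0],"hand":60},{"translation":[-0.05,0,0],"twist":[0,0,0],"hand":60},{"translation":[-0.08,0,0],"twist":[0,0,0],"hand":60},{"translation":[-0.11,0,0],"twist":[0,0,0],"hand":60},{"translation":[-0.11,0,0],"twist":[0,0,0],"hand":60}]'
python3 -m creep '[{"translation":[0,0,0],"twist":[0,0,0],"hand":60},{"translation":[0,0,0],"twist":[0,0,0],"hand":60},{"translation":[0,0,0],"twist":[0,0,0],"hand":60},{"translation":[0,0,0],"twist":[0,0,0],"hand":60},{"translation":[0,0,0],"twist":[0,0,0],"hand":60}]'
python3 - <<'E'
from go import *
import cv2
x,y=270,90
cv2.imwrite("pics/end.png",cv2.resize(robot.read_camera("scene")[y:y+120,x:x+130],None,fx=5,fy=5,interpolation=cv2.INTER_CUBIC))
E
```

```text
time: 14.6
tool_pos: [0.4714, 0.1382, 0.3222]
tool_rot: [-1.279, 1.563, 0.032]
contact_force: [0.7, 0.6, -0.1]
opening: 0.0551
time: 15.1
tool_pos: [0.4712, 0.1382, 0.3216]
tool_rot: [-1.292, 1.564, 0.019]
contact_force: [0.0, -0.4, -0.6]
opening: 0.0554
```

View pics/end.png

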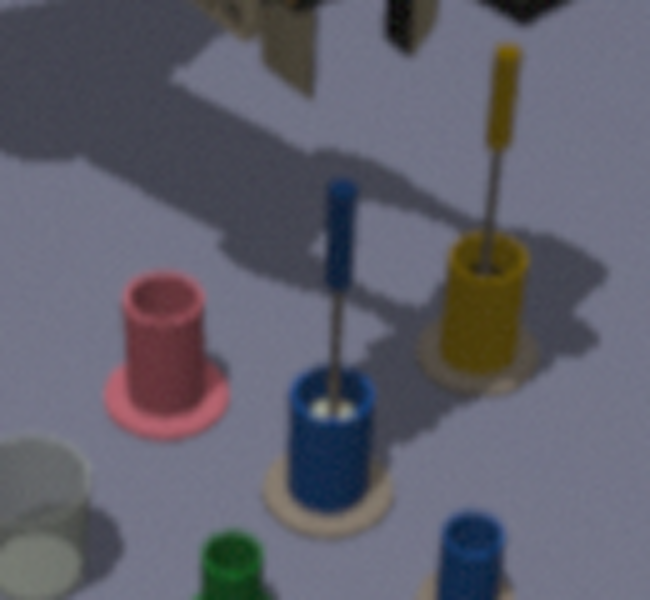

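The brush stands upright in the blue stand (handle at crop 340,235), the gripper is clear above it, and its neighbours are unmoved.

```bash
python3 -c "
from cell import robot
print(robot.hand_in())"
```

```text
the job is handed in; nothing more can be done
None
```

I took the brush from the blue stand, scrubbed the leaning glass three times, stood the brush back bristles down, let go and handed in at about 15 s of the 51 s. `robot.hand_in()` gives no verdict, so I don't know the official result.

- **Scrub strokes:** by the arm's measured pose, the tip reached 6.0, 9.0 and 8.8 mm in the cylinder's frame, where the inner floor is at 6 mm. It came back up to 86–88 mm each time and stayed within about 3 mm of the axis. A picture of the first up stroke showed about half the bristle head out of the mouth.
- **Force on the glass:** the highest wrist-force reading at the end of a move was about 5 N, when I felt for the floor on the first stroke. The limit is 30 N. Force within moves was not logged.
- **Final picture (scene camera):** the brush stands upright in its stand with the bristles inside. The gripper is clear of it, and the yellow brush and the beaker edge in view look unmoved. The bottles and the jar were outside this last picture; the arm's path did not go near them.
- **Disagreements:** the only mismatch was about 1–2 pixels (2–3 mm) between the camera fits and the arm's pose. No check failed.

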